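# Dispense one optical filter and slide it into the green pocket

## Robot

A 6-joint arm with a two-finger parallel gripper is mounted at the origin on the work surface. World frame = base frame: x ahead of the robot, y to its left, z up, the work surface at z = 0. Lengths are in mm, angles in rad, forces in N, time in s.
With the tool pointing down it reaches from about 300 to 875 mm from the base axis. Payload 6.4 kg.
Tool frame: the origin (TCP) lies at the very end of the fingers, on their centre line; the grasp point (between the pads) lies 19 mm behind it; z points along the fingers, y is the direction in which the jaws open and shut (so a half turn about z gives the same grasp; the last joint's range is limited). The gripper opens to 88 mm and grips with 3 to 60 N. Pads are 18 mm wide; open, the fingers measure 123 mm over their backs; the gripper's body (75 mm by 187 mm) begins 45 mm behind the grasp point.
Start: joints at [1.039, 0.181, 1.607, -0, 1.354, -0.206], TCP at [184.027, 544.771, 238.714] pointing down, gripper open.
Joint ranges: [-2.99, 2.99], [-0.89, 2.07], [0.3, 2.58], [-1.14, 4.28], [0, 2.63], [-3.12, 3.12]. Speed limits (rad/s): [2.57, 2.57, 3.01, 3.14, 3.14, 3.14].

## Interface

Orientations are given as a unit quaternion [x, y, z, w].
In Python, from workcell import telemetry, snapshot, camera_params, env gives the robot as it stands.
- The arm moves only by the tool servo_tool, never from a script. Its argument "plan" is a list of rows, each an object of numbers: "x", "y", "z": the shift along the tool's x, y, z as a fraction of full scale; "wx", "wy", "wz": the turn, a rotation vector about the tool's x, y, z as a fraction of full scale; "claw": the closure, from -1 (fully open) to 1 (shut), so that 0 is half open. A call has 1 to 20 rows; each row shifts and turns the commanded pose from where the row before left it, along the tool's axes as they then stand; what a row does not reach is not made up. Full scale, the value 1, is 0.02 m for a shift and 6 degrees for a turn. A row lasts 1/12 s, in which the tool goes at most 41.7 mm and 7.16 degrees, less where a joint would pass 70% of its speed; a pose out of reach is approached as far as the arm can. A call with a number of a shift or a turn outside -1 to 1 is refused whole. A call with a gripper value outside its range is refused whole. The fingers move at their own pace and stop on an object; the grip force is fixed at half the most. Time passes only in rows, so rows that do not move let the fingers close. It gives the time, the measured TCP pose, the force and the opening at its end, in the units of the state.
- telemetry.read_state(): the state, without advancing time (a new reading comes with each control period).
- snapshot(name): name is "scene" or "side" or "wrist"; returns (picture, depth): 480x640x3 uint8, blue, green, red; 480x640 float32, mm along the optical axis (not along the pixel's ray), 0 where there is no reading.
- camera_params(name): a dict with "fx", "fy", "cx", "cy" (pixels), "world_from_camera" (4x4, takes a point from camera to world coordinates); the wrist camera has in their place "T_tool_cam" (4x4, takes a point from camera to tool coordinates, whose origin is the TCP and whose axes are the flange's). Camera axes: x right, y down, z forward; pixel columns grow to the right and rows downward; lengths in mm; the calibration is good to about 2 mm. A picture is of the moment at which its call begins: read the wrist's pose just before it. camera_params takes no time and is no camera call.
- env.sign_off(): hands the job in, once; it reports no verdict.
The state is a dict: "time": time; "joint_pos": joint angles; "qvel": joint speeds; "joint_torque": joint torques, N m; "tcp_pos": TCP position; "ee_rot": TCP orientation; "force": force on the tool from outside, world axes, zero at the start; "ft_torque": the same for the moment, N m; "gripper_width": finger opening in mm.
Only numpy, scipy, OpenCV 4.12 (cv2) and the standard library are available. Lean on these libraries where they do the work, as an engineer would, in place of code of your own. Each camera call takes 0.05 s, during which the arm holds its last target. There are 200 camera calls.

## Task

Press the red plunger of the filter dispenser all the way down once and let it come back up, so that a single filter slides out onto the dispenser's black deck. Then push that filter sideways across the deck with the fingertips, without lifting it, until it lies flat in the pocket with the green floor. Leave the other filters in the magazine, do not disturb the bottle, eyepiece and post standing around, and finish clear of everything.

Things in the scene. Friction and masses are not known exactly. Their poses are not given: they have to be found in the camera images.
- dispenser: Filter dispenser, fixed. Origin at bench height under the magazine's centre; z up; filters come out towards its -x. Base x -95..+94, y -90..+90 mm. Grey drive housing x +25..+91, y -30..+30, top at z 75 mm.
- deck (a point): Centre of the black deck's surface, at dispenser (-58, 0, 25) mm. Deck: x from the magazine to -88, y -28..+28. On each side lies a pocket 60 x 56 mm (x -88..-28, |y| 28..84), its floor 4 mm below the deck, open to the deck (a step down); its outer and rear rims are level with the deck. A front lip, x -94..-88, stands 4 mm above the deck.
- magazine_top (a point): Centre of the open top of the magazine, at dispenser (0, 0, 61) mm: a grey tower with clear front, 46 x 45 mm in plan, front face at x -23. A 13 mm high slot lets the lowest filter out at deck level.
- plunger (a joint): Plunger travel in m: 0 up, 0.025 fully down. A spring returns it (3 N at the top, 7 N at the bottom, plus friction). Inside, a pusher moves 2.4 times as far and carries the lowest filter out; it is fully out only when the plunger is all the way down. As the plunger returns the next filter drops down, so a second press would eject it too.
- plunger_top (a point): Centre of the top of the plunger's red round cap, 36 mm in diameter, at dispenser x +55, y 0; z 115 mm when up, 90 mm when fully down. It moves with the plunger.
- filter1_center (a point): Centre of the lowest filter in the magazine, the one that comes out: a blue optical filter in a dark round metal mount, 36 mm in diameter, 10 mm thick, about 30 g, lying flat. After the press it lies on the deck with its centre near dispenser x -58, y 0 (up to 12 mm farther out after a fast press).
- filter1: The same filter: origin at the centre of its underside, z along its axis.
- filter2_center (a point): Centre of the second filter, like the first; it and the one above must stay in the magazine and just move down 10 mm.
- filter3_center (a point): Centre of the third, topmost filter; the magazine holds three.
- green_liner: Green floor of the target pocket, a fixed plate 60 x 56 mm (x, y), axes parallel to the dispenser's; origin at the centre of its underside, 1 mm below its top, at dispenser x -58, z 20 mm and y either +56 or -56 mm. A filter that lies flat in the pocket has its centre 6 mm above this origin.
- white_liner: White floor of the pocket on the other side, same size; not used.
- dropper_bottle: Amber bottle 36 mm in diameter, 75 mm high, standing near the dispenser; origin at the centre of its underside. Bystander.
- eyepiece: Grey metal eyepiece 38 mm in diameter, 52 mm high, standing near the dispenser; origin at the centre of its underside. Bystander.
- optical_post: Steel post 13 mm in diameter, 70 mm high, on a round foot of 44 mm, standing near the dispenser; origin at the centre of its underside. Bystander.
Mind the look-alikes: they are no part of the job. What is shaped like the part that bears filter3_center but brown is not meant.

How it is judged:
By the outcome, as a careful person would: the job done as asked, in the order asked, and still so for the second after the job is handed in, with the robot touching nothing.
It also fails if it takes over 40 s, if anything falls off the work surface, if the arm or the gripper's body presses on something with over 40 N, if the wrist force passes 120 N, or if a joint passes its speed limit or range.

## Working session

There is one attempt and no reset: what is moved stays moved. The work goes in short steps, Python scripts to look and compute and a tool call to move; the robot and the scene stay as the last step left them, time stands still between calls to the robot, and variables do not carry over. Pictures are saved under pics/ and viewed, about 8 in all and at most 12, crops included, and the job is handed in when it is done.

Besides the shell and the picture viewer there is one more tool, called after "Emit:" as name(argument=value, ...), one argument or row to a line, values as JSON. servo_tool: Moves the arm, as the interface text tells. Its arguments: {"type":"object","properties":{"plan":{"type":"array"}},"required":["plan"]}

```bash
mkdir -p pics; cat > h.py <<'E'
import numpy as np, cv2
from workcell import telemetry, snapshot, camera_params, env
def grab(n):
    im,d=snapshot(n); p=camera_params(n); np.savez(f'/tmp/{n}.npz',im=im,d=d); return im,d,p
def ray(p,u,v,T=None):
    T=np.array(p["world_from_camera"] if T is None else T)
    r=T[:3,:3]@np.array([(u-p['cx'])/p['fx'],(v-p['cy'])/p['fy'],1]); return T[:3,3],r
def onplane(p,u,v,z,T=None):
    o,r=ray(p,u,v,T); return o+r*(z-o[2])/r[2]
def cloud(p,d,T=None):
    T=np.array(p["world_from_camera"] if T is None else T)
    v,u=np.mgrid[:d.shape[0],:d.shape[1]]
    c=np.stack([(u-p['cx'])/p['fx']*d,(v-p['cy'])/p['fy']*d,d],-1)
    return c@T[:3,:3].T+T[:3,3]
E
python3 - <<'E'
from h import *
s=telemetry.read_state();print(s)
for n in('scene','side'):
    im,d,p=grab(n);print(n,p);cv2.imwrite(f'pics/{n}1.png',im)
E
```

```text
{'time': 0.0, 'joint_pos': array([ 1.03868215e+00,  1.81515863e-01,  1.60797813e+00, -1.21291356e-05,
        1.35379452e+00, -2.06302446e-01]), 'qvel': array([ 3.54107874e-04,  8.65842915e-04,  3.96710366e-04,  3.45013071e-05,
        1.87918148e-04, -1.36160261e-03]), 'joint_torque': array([ 2.80435997e-04, -4.33874881e+01, -3.41845286e+01,  7.03496556e-02,
        3.83955287e-02, -1.01043706e-04]), 'tcp_pos': array([183.76242224, 544.29411898, 237.83873342]), 'ee_rot': array([ 1.62184928e-01,  9.86760016e-01, -7.92924449e-04, -3.00475148e-04]), 'force': array([0.4926729 , 0.61753607, 0.11812816]), 'ft_torque': array([ 0.00199276, -0.00125978, -0.0399231 ]), 'gripper_width': 87.99443802159922}
scene {'fx': 591.5161109705157, 'fy': 591.5161109705157, 'cx': 313.638813135403, 'cy': 245.59516575017986, 'world_from_camera': array([[-4.29891569e-01,  5.04470019e-01, -7.48801201e-01,
         1.28361961e+03],
       [ 9.02778716e-01,  2.27713855e-01, -3.64879418e-01,
         3.71312727e+02],
       [-1.35583187e-02, -8.32860372e-01, -5.53317063e-01,
         6.15762078e+02],
       [ 0.00000000e+00,  0.00000000e+00,  0.00000000e+00,
         1.00000000e+00]])}
side {'fx': 481.76415223358293, 'fy': 481.76415223358293, 'cx': 311.85450436890824, 'cy': 236.20338177587067, 'world_from_camera': array([[ 9.40104534e-01, -2.34501856e-01,  2.47411287e-01,
         3.90457023e+02],
       [-3.40362079e-01, -6.85955766e-01,  6.43131668e-01,
        -4.74294086e+02],
       [ 1.88976288e-02, -6.88820417e-01, -7.24685665e-01,
         6.72635829e+02],
       [ 0.00000000e+00,  0.00000000e+00,  0.00000000e+00,
         1.00000000e+00]])}
```

View pics/scene1.png

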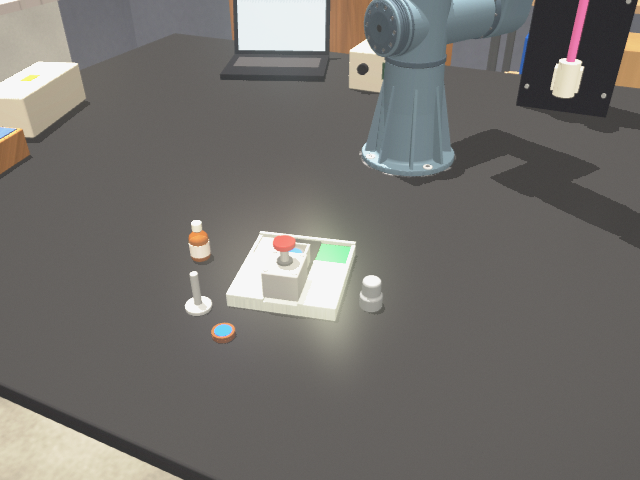

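View pics/side1.png

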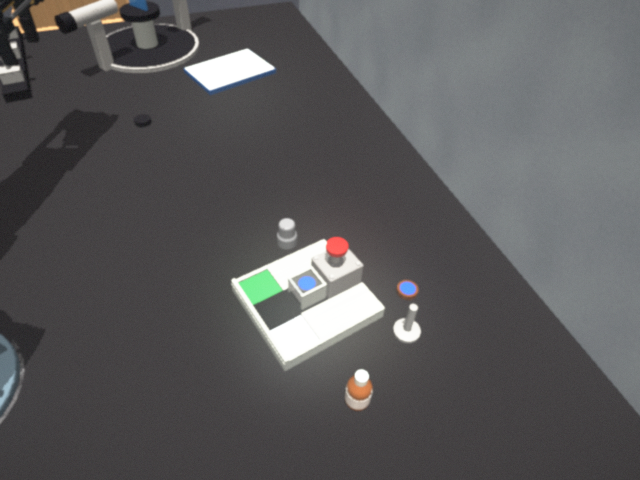

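The scene view shows the dispenser at about (295,273), the red cap at (284,243) and the green floor at (334,253). The bottle is at (200,243), the post at (198,295), the eyepiece at (371,293) and a brown-rimmed loose filter at (223,332). The side view agrees: cap (337,246), green (260,286), blue filter in the magazine (306,284), brown decoy (407,289). Next I measure.

```bash
python3 - <<'E'
from h import *
def big(m):
    n,l,st,c=cv2.connectedComponentsWithStats(m.astype(np.uint8)); i=1+np.argmax(st[1:,4]); return l==i,c[i],st[i]
R={}
for n in('scene','side'):
    z=np.load(f'/tmp/{n}.npz');im,d=z['im'],z['d'];p=camera_params(n);P=cloud(p,d)
    b,g,r=[im[...,i].astype(int) for i in range(3)]
    gm,gc,gs=big((g>r+50)&(g>b+50)); rm,rc,rs=big((r>150)&(g<70)&(b<70))
    print(n,'green',gc,gs,'red',rc,rs)
    print(' green med xyz',np.median(P[gm],0), 'plane z=21:',onplane(p,*gc,21))
    top=rm&(P[...,2]>np.percentile(P[rm][:,2],50)); print(' red z pct',np.percentile(P[rm][:,2],[5,50,95]),np.mean(P[rm],0))
    # green quad
    cnt=max(cv2.findContours(gm.astype(np.uint8),0,2)[0],key=cv2.contourArea)
    q=np.array([onplane(p,*c[0],21)[:2] for c in cnt],np.float32); print(' minrect',cv2.minAreaRect(q))
    e=[(l,np.round(np.median(P[m],0),1),m.sum()) for l,m in (('bluefilt',(b>150)&(r<90)&(P[...,2]<200)&(P[...,2]>-5)&(P[...,0]>300)),)]; print(e)
    # base outline: points with z 3..130 near
    gx=np.median(P[gm],0); m=(P[...,2]>6)&(np.hypot(P[...,0]-gx[0],P[...,1]-gx[1])<300)&(d>0)
    k,l,st,c=cv2.connectedComponentsWithStats(m.astype(np.uint8))
    for i in range(1,k):
        if st[i,4]>60:
            Q=P[l==i]; print('  comp',st[i],c[i].round(),'mean',Q.mean(0).round(),'min',Q.min(0).round(),'max',Q.max(0).round(), cv2.minAreaRect(Q[:,:2].astype(np.float32)))
    R[n]=ray(p,*rc)
(o1,r1),(o2,r2)=R.values()
t=np.linalg.lstsq(np.c_[r1,-r2],o2-o1,rcond=None)[0];print('red tri',o1+r1*t[0],o2+r2*t[1])
E
```

```text
Traceback (most recent call last):
ValueError: attempt to get argmax of an empty sequence
```

```bash
cat > m.py <<'E'
from h import *
def big(m):
    n,l,st,c=cv2.connectedComponentsWithStats(m.astype(np.uint8)); i=1+np.argmax(st[1:,4]); return l==i,c[i],st[i]
R={}
for n in('scene','side'):
    z=np.load(f'/tmp/{n}.npz');im,d=z['im'],z['d'];p=camera_params(n);P=cloud(p,d)
    b,g,r=[im[...,i].astype(int) for i in range(3)]
    u,v=(284,243) if n=='scene' else (337,246); print(n,'cap bgr',im[v,u],'green bgr',im[253,334] if n=='scene' else im[286,260])
    gm,gc,gs=big((g>r+40)&(g>b+40)); rm,rc,rs=big((r>130)&(g<r*.35)&(b<r*.35)&(abs(np.arange(640)[None]-u)<30)&(abs(np.arange(480)[:,None]-v)<30))
    print(n,'green',gc,gs,'red',rc,rs)
    print(' green med xyz',np.median(P[gm],0), 'plane z=21:',onplane(p,*gc,21))
    print(' red z pct',np.percentile(P[rm][:,2],[5,50,95]),np.mean(P[rm],0))
    cnt=max(cv2.findContours(gm.astype(np.uint8),0,2)[0],key=cv2.contourArea)
    q=np.array([onplane(p,*c[0],21)[:2] for c in cnt],np.float32); print(' minrect',cv2.minAreaRect(q))
    gx=np.median(P[gm],0); m=(P[...,2]>6)&(np.hypot(P[...,0]-gx[0],P[...,1]-gx[1])<300)&(d>0)
    k,l,st,c=cv2.connectedComponentsWithStats(m.astype(np.uint8))
    for i in range(1,k):
        if st[i,4]>60:
            Q=P[l==i]; print('  comp',st[i],c[i].round(),'mean',Q.mean(0).round(),'min',Q.min(0).round(),'max',Q.max(0).round(), cv2.minAreaRect(Q[:,:2].astype(np.float32)))
    R[n]=ray(p,*rc)
(o1,r1),(o2,r2)=R.values()
t=np.linalg.lstsq(np.c_[r1,-r2],o2-o1,rcond=None)[0];print('red tri',o1+r1*t[0],o2+r2*t[1])
E
python3 m.py
```

```text
scene cap bgr [125 140 247] green bgr [193 247 176]Traceback (most recent call last):
  File "m.py", line 9, in <module>
    gm,gc,gs=big((g>r+40)&(g>b+40)); rm,rc,rs=big((r>130)&(g<r*.35)&(b<r*.35)&(abs(np.arange(640)[None]-u)<30)&(abs(np.arange(480)[:,None]-v)<30))
                                              ~~~^^^^^^^^^^^^^^^^^^^^^^^^^^^^^^^^^^^^^^^^^^^^^^^^^^^^^^^^^^^^^^^^^^^^^^^^^^^^^^^^^^^^^^^^^^^^^^^^^
  File "m.py", line 3, in big
    n,l,st,c=cv2.connectedComponentsWithStats(m.astype(np.uint8)); i=1+np.argmax(st[1:,4]); return l==i,c[i],st[i]
                                                                       ~~~~~~~~~^^^^^^^^^^
    return _wrapfunc(a, 'argmax', axis=axis, out=out, **kwds)
    return bound(*args, **kwds)
ValueError: attempt to get argmax of an empty sequence
```

```bash
sed -i 's/gm,gc,gs=.*/ok=(P[...,0]>300)\&(abs(P[...,2]-60)<70); gm,gc,gs=big((g>r+30)\&(g>b+30)\&ok); rm,rc,rs=big((r>g+60)\&(r>b+60)\&(abs(np.arange(640)[None]-u)<25)\&(abs(np.arange(480)[:,None]-v)<20))/' m.py; python3 m.py
```

```text
scene cap bgr [125 140 247] green bgr [193 247 176]
scene green [332.70155039 252.90310078] [315 243  36  20 516] red [283.51803279 242.86229508] [273 235  23  17 305]
 green med xyz [486.67530395  20.72071814  21.48318374] plane z=21: [486.00124506  20.20635376  21.        ]
 red z pct [107.9748966  114.72225202 116.42779422] [617.59985166  -4.82944067 114.61531428]
 minrect ((485.2725524902344, 19.691410064697266), (53.53050994873047, 54.0654411315918), 12.123567581176758)
  comp [188 220  23  41 663] [198. 242.] mean [ 579. -201.   40.] min [ 557. -221.    6.] max [ 593. -187.   78.] ((575.671630859375, -203.33474731445312), (31.191831588745117, 36.430747985839844), 36.48615646362305)
  comp [ 226  231  130   88 8156] [293. 274.] mean [589.  -5.  37.] min [ 447. -129.    6.] max [671.  88. 118.] ((558.5941162109375, -20.374603271484375), (194.10269165039062, 181.4340057373047), 12.401066780090332)
  comp [185 271  27  44 578] [197. 297.] mean [ 697. -124.   26.] min [ 670. -149.    6.] max [ 717. -105.   71.] ((694.098388671875, -126.77122497558594), (42.502140045166016, 41.755516
[... 1381 characters left out ...]
] [407. 289.] mean [730. -57.   9.] min [712. -75.   6.] max [748. -37.  13.] ((729.6089477539062, -55.79935836791992), (35.487918853759766, 36.40995407104492), 23.85988426208496)
  comp [393 304  27  38 591] [407. 326.] mean [ 689. -132.   23.] min [ 669. -150.    6.] max [ 712. -108.   72.] ((690.2085571289062, -129.98135375976562), (38.97975158691406, 42.16706085205078), 49.17536544799805)
  comp [345 370  27  41 830] [358. 391.] mean [ 564. -215.   46.] min [ 551. -227.    6.] max [ 585. -193.   77.] ((567.343017578125, -211.1580810546875), (32.23453903198242, 36.36924743652344), 57.862571716308594)
red tri [611.97344888  -8.05761519 110.32559455] [612.20970735  -8.31542317 110.20514937]
```

Emit:
servo_tool(
  plan=[
    {"wz": -1,"claw": 1},
    {"wz": -1,"claw": 1},
    {"wz": -1,"claw": 1},
    {"wz": -1,"claw": 1},
    {"wz": -1,"claw": 1},
    {"wz": -0.2,"claw": 1},
    {"claw": 1},
  ],
)

```text
schema error: expected keys x, y, z, wx, wy, wz, claw
```

Emit:
servo_tool(
  plan=[
    {"x": -0.5,"y": -1,"claw": 1},
    {"x": -0.5,"y": -1,"claw": 1},
    {"x": -0.5,"y": -1,"claw": 1},
    {"x": -0.5,"y": -1,"claw": 1},
    {"x": -0.5,"y": -1,"claw": 1},
    {"x": -0.5,"y": -1,"claw": 1},
    {"x": -0.5,"y": -1,"claw": 1},
    {"x": -0.5,"y": -1,"claw": 1},
    {"x": -0.5,"y": -1,"claw": 1},
    {"x": -0.5,"y": -1,"claw": 1},
    {"x": -0.5,"y": -1,"claw": 1},
    {"x": -0.5,"y": -1,"claw": 1},
    {"x": -0.5,"y": -1,"claw": 1},
    {"x": -0.5,"y": -1,"claw": 1},
    {"x": -0.5,"y": -1,"claw": 1},
    {"x": -0.5,"y": -1,"claw": 1},
    {"x": -0.5,"y": -1,"claw": 1},
    {"x": -0.5,"y": -1,"claw": 1},
    {"x": -0.5,"y": -1,"claw": 1},
    {"claw": 1},
  ],
)

```text
schema error: expected keys x, y, z, wx, wy, wz, claw
```

All keys are required in every row.

Emit:
servo_tool(
  plan=[
    {"x": 0,"y": 0,"z": 0,"wx": 0,"wy": 0,"wz": -1,"claw": 1},
    {"x": 0,"y": 0,"z": 0,"wx": 0,"wy": 0,"wz": -1,"claw": 1},
    {"x": 0,"y": 0,"z": 0,"wx": 0,"wy": 0,"wz": -1,"claw": 1},
    {"x": 0,"y": 0,"z": 0,"wx": 0,"wy": 0,"wz": -1,"claw": 1},
    {"x": 0,"y": 0,"z": 0,"wx": 0,"wy": 0,"wz": -1,"claw": 1},
    {"x": 0,"y": 0,"z": 0,"wx": 0,"wy": 0,"wz": -0.2,"claw": 1},
    {"x": 0,"y": 0,"z": 0,"wx": 0,"wy": 0,"wz": 0,"claw": 1},
    {"x": 0,"y": 0,"z": 0,"wx": 0,"wy": 0,"wz": 0,"claw": 1},
  ],
)

```text
time: 0.77
tcp_pos: [183.9, 544.6, 238.5]
ee_rot: [-0.108, 0.994, -0.0, -0.0]
force: [-0.6, -0.1, 0.0]
gripper_width: 36.9
```

```bash
cat >> h.py <<'E'
from scipy.spatial.transform import Rotation as Ro
Y=np.radians(12.5); O=np.array([558.3,-20.7,0]); RD=Ro.from_euler('z',12.5,degrees=True).as_matrix()
def disp(w): return (np.asarray(w)-O)@RD
def st():
    s=telemetry.read_state();R=Ro.from_quat(s['ee_rot']).as_matrix()
    print('t',s['time'],'tcp',s['tcp_pos'].round(1),'disp',disp(s['tcp_pos']).round(1),'tool x,y,z in disp\n',(RD.T@R).T.round(3),'F',s['force'].round(1),'w',s['gripper_width'],'j6',s['joint_pos'][5]);return s
E
python3 -c "
from h import *
st()"
```

```text
t 0.7667 tcp [183.9 544.6 238.5] disp [-243.1  633.   238.5] tool x,y,z in disp
 [[-1.     0.002  0.   ]
 [ 0.002  1.    -0.   ]
 [-0.    -0.    -1.   ]] F [-0.6 -0.1  0. ] w 36.865645679805034 j6 -0.7480197253943451
```

Emit:
servo_tool(
  plan=[
    {"x": -0.5,"y": -1,"z": 0,"wx": 0,"wy": 0,"wz": 0,"claw": 1},
    {"x": -0.5,"y": -1,"z": 0,"wx": 0,"wy": 0,"wz": 0,"claw": 1},
    {"x": -0.5,"y": -1,"z": 0,"wx": 0,"wy": 0,"wz": 0,"claw": 1},
    {"x": -0.5,"y": -1,"z": 0,"wx": 0,"wy": 0,"wz": 0,"claw": 1},
    {"x": -0.5,"y": -1,"z": 0,"wx": 0,"wy": 0,"wz": 0,"claw": 1},
    {"x": -0.5,"y": -1,"z": 0,"wx": 0,"wy": 0,"wz": 0,"claw": 1},
    {"x": -0.5,"y": -1,"z": 0,"wx": 0,"wy": 0,"wz": 0,"claw": 1},
    {"x": -0.5,"y": -1,"z": 0,"wx": 0,"wy": 0,"wz": 0,"claw": 1},
    {"x": -0.5,"y": -1,"z": 0,"wx": 0,"wy": 0,"wz": 0,"claw": 1},
    {"x": -0.5,"y": -1,"z": 0,"wx": 0,"wy": 0,"wz": 0,"claw": 1},
    {"x": -0.5,"y": -1,"z": 0,"wx": 0,"wy": 0,"wz": 0,"claw": 1},
    {"x": -0.5,"y": -1,"z": 0,"wx": 0,"wy": 0,"wz": 0,"claw": 1},
    {"x": -0.5,"y": -1,"z": 0,"wx": 0,"wy": 0,"wz": 0,"claw": 1},
    {"x": -0.5,"y": -1,"z": 0,"wx": 0,"wy": 0,"wz": 0,"claw": 1},
    {"x": -0.5,"y": -1,"z": 0,"wx": 0,"wy": 0,"wz": 0,"claw": 1},
    {"x": -0.5,"y": -1,"z": 0,"wx": 0,"wy": 0,"wz": 0,"claw": 1},
    {"x": -0.5,"y": -1,"z": 0,"wx": 0,"wy": 0,"wz": 0,"claw": 1},
    {"x": -0.5,"y": -1,"z": 0,"wx": 0,"wy": 0,"wz": 0,"claw": 1},
    {"x": -0.5,"y": -1,"z": 0,"wx": 0,"wy": 0,"wz": 0,"claw": 1},
    {"x": -0.5,"y": -1,"z": 0,"wx": 0,"wy": 0,"wz": 0,"claw": 1},
  ],
)

```text
time: 2.43
tcp_pos: [466.7, 196.8, 238.8]
ee_rot: [-0.108, 0.994, 0.0, 0.0]
force: [-0.3, -0.4, 0.1]
gripper_width: 0.7
```

Emit:
servo_tool(
  plan=[
    {"x": -0.5,"y": -1,"z": 0,"wx": 0,"wy": 0,"wz": 0,"claw": 1},
    {"x": -0.5,"y": -1,"z": 0,"wx": 0,"wy": 0,"wz": 0,"claw": 1},
    {"x": -0.5,"y": -1,"z": 0,"wx": 0,"wy": 0,"wz": 0,"claw": 1},
    {"x": -0.5,"y": -1,"z": 0,"wx": 0,"wy": 0,"wz": 0,"claw": 1},
    {"x": -0.3,"y": -1,"z": 0,"wx": 0,"wy": 0,"wz": 0,"claw": 1},
    {"x": 0,"y": -1,"z": 0,"wx": 0,"wy": 0,"wz": 0,"claw": 1},
    {"x": 0,"y": 0,"z": 0,"wx": 0,"wy": 0,"wz": 0,"claw": 1},
    {"x": 0,"y": 0,"z": 0,"wx": 0,"wy": 0,"wz": 0,"claw": 1},
  ],
)

```text
time: 3.1
tcp_pos: [537.1, 89.9, 238.5]
ee_rot: [-0.107, 0.994, 0.0, -0.0]
force: [0.0, 0.1, 0.5]
gripper_width: 0.8
```

```bash
python3 - <<'E'
from h import *
s=st()
im,d,p=grab('wrist');cv2.imwrite('pics/wrist1.png',im)
W=np.eye(4);W[:3,:3]=Ro.from_quat(s['ee_rot']).as_matrix();W[:3,3]=s['tcp_pos'];T=W@np.array(p['T_tool_cam']);print(T.round(2))
P=cloud(p,d,T);b,g,r=[im[...,i].astype(int) for i in range(3)]
for n,m in (('red',(r>g+60)&(r>b+60)&(P[...,2]>100)),('green',(g>r+30)&(g>b+30)&(P[...,2]<40))):
    if m.sum()>50:print(n,m.sum(),np.argwhere(m).mean(0),np.median(P[m],0),disp(np.median(P[m],0)),disp(P[m]).min(0),disp(P[m]).max(0))
E
```

```text
t 3.1 tcp [537.1  89.9 238.5] disp [  3.2 112.6 238.5] tool x,y,z in disp
 [[-1.     0.003  0.   ]
 [ 0.003  1.     0.   ]
 [-0.     0.    -1.   ]] F [0.  0.1 0.5] w 0.8277567420442141 j6 -1.8382574360998154
[[-2.2000e-01  9.3000e-01  2.9000e-01  4.6220e+02]
 [ 9.8000e-01  2.1000e-01  6.0000e-02  7.3030e+01]
 [-0.0000e+00  3.0000e-01 -9.5000e-01  3.8402e+02]
 [ 0.0000e+00  0.0000e+00  0.0000e+00  1.0000e+00]]
red 1778 [296.15016873 162.27615298] [610.65953417  -8.84655913 114.48873433] [ 53.68395831   0.23978963 114.48873433] [-73.53527446 -18.44377365 106.79173637] [ 73.16154193 112.31208053 384.01863826]
green 4471 [134.37172892 247.44016998] [489.83761774  19.45580244  20.53626911] [-58.14824406  54.02192118  20.53626911] [-87.31377223  25.96446699  17.56176583] [-27.06096148  82.51529258  25.92057109]
```

Emit:
servo_tool(
  plan=[
    {"x": -0.5,"y": -1,"z": 0.5,"wx": 0,"wy": 0,"wz": 0,"claw": 1},
    {"x": -0.5,"y": -1,"z": 0.5,"wx": 0,"wy": 0,"wz": 0,"claw": 1},
    {"x": -0.5,"y": -1,"z": 0.5,"wx": 0,"wy": 0,"wz": 0,"claw": 1},
    {"x": -0.5,"y": -1,"z": 0.5,"wx": 0,"wy": 0,"wz": 0,"claw": 1},
    {"x": -0.5,"y": -1,"z": 0.5,"wx": 0,"wy": 0,"wz": 0,"claw": 1},
    {"x": -0.1,"y": -0.6,"z": 0.8,"wx": 0,"wy": 0,"wz": 0,"claw": 1},
    {"x": 0,"y": 0,"z": 0.8,"wx": 0,"wy": 0,"wz": 0,"claw": 1},
    {"x": 0,"y": 0,"z": 0.8,"wx": 0,"wy": 0,"wz": 0,"claw": 1},
    {"x": 0,"y": 0,"z": 0.5,"wx": 0,"wy": 0,"wz": 0,"claw": 1},
    {"x": 0,"y": 0,"z": 0,"wx": 0,"wy": 0,"wz": 0,"claw": 1},
    {"x": 0,"y": 0,"z": 0,"wx": 0,"wy": 0,"wz": 0,"claw": 1},
  ],
)

```text
time: 4.07
tcp_pos: [611.7, -6.5, 130.5]
ee_rot: [-0.11, 0.994, 0.0, -0.0]
force: [-0.3, -0.0, -0.1]
gripper_width: 0.6
```

```bash
python3 -c "
from h import *
st()"
```

```text
t 4.0667 tcp [611.7  -6.5 130.5] disp [ 55.2   2.3 130.5] tool x,y,z in disp
 [[-1.    -0.001  0.001]
 [-0.001  1.     0.001]
 [-0.001  0.001 -1.   ]] F [-0.3 -0.  -0.1] w 0.5818233905165253 j6 -1.9948181940049263
```

Emit:
servo_tool(
  plan=[
    {"x": 0,"y": -0.1,"z": 0.4,"wx": 0,"wy": 0,"wz": 0,"claw": 1},
    {"x": 0,"y": 0,"z": 0.3,"wx": 0,"wy": 0,"wz": 0,"claw": 1},
    {"x": 0,"y": 0,"z": 0.15,"wx": 0,"wy": 0,"wz": 0,"claw": 1},
    {"x": 0,"y": 0,"z": 0.15,"wx": 0,"wy": 0,"wz": 0,"claw": 1},
    {"x": 0,"y": 0,"z": 0.15,"wx": 0,"wy": 0,"wz": 0,"claw": 1},
    {"x": 0,"y": 0,"z": 0.15,"wx": 0,"wy": 0,"wz": 0,"claw": 1},
    {"x": 0,"y": 0,"z": 0.15,"wx": 0,"wy": 0,"wz": 0,"claw": 1},
    {"x": 0,"y": 0,"z": 0.15,"wx": 0,"wy": 0,"wz": 0,"claw": 1},
    {"x": 0,"y": 0,"z": 0.15,"wx": 0,"wy": 0,"wz": 0,"claw": 1},
    {"x": 0,"y": 0,"z": 0.1,"wx": 0,"wy": 0,"wz": 0,"claw": 1},
    {"x": 0,"y": 0,"z": 0,"wx": 0,"wy": 0,"wz": 0,"claw": 1},
    {"x": 0,"y": 0,"z": 0,"wx": 0,"wy": 0,"wz": 0,"claw": 1},
  ],
)

```text
time: 5.07
tcp_pos: [613.0, -9.5, 94.7]
ee_rot: [-0.109, 0.994, -0.0, 0.001]
force: [-2.1, 2.2, 6.2]
gripper_width: 0.6
```

Emit:
servo_tool(
  plan=[
    {"x": 0,"y": 0,"z": 0.1,"wx": 0,"wy": 0,"wz": 0,"claw": 1},
    {"x": 0,"y": 0,"z": 0.1,"wx": 0,"wy": 0,"wz": 0,"claw": 1},
    {"x": 0,"y": 0,"z": 0.05,"wx": 0,"wy": 0,"wz": 0,"claw": 1},
    {"x": 0,"y": 0,"z": 0,"wx": 0,"wy": 0,"wz": 0,"claw": 1},
    {"x": 0,"y": 0,"z": 0,"wx": 0,"wy": 0,"wz": 0,"claw": 1},
  ],
)

```text
time: 5.48
tcp_pos: [613.0, -9.4, 90.4]
ee_rot: [-0.109, 0.994, -0.0, 0.001]
force: [-4.3, 0.4, 10.0]
gripper_width: 0.3
```

Emit:
servo_tool(
  plan=[
    {"x": 0,"y": 0,"z": 0.05,"wx": 0,"wy": 0,"wz": 0,"claw": 1},
    {"x": 0,"y": 0,"z": 0.05,"wx": 0,"wy": 0,"wz": 0,"claw": 1},
    {"x": 0,"y": 0,"z": 0,"wx": 0,"wy": 0,"wz": 0,"claw": 1},
  ],
)

```text
time: 5.73
tcp_pos: [613.2, -9.5, 90.3]
ee_rot: [-0.109, 0.994, -0.0, 0.001]
force: [-9.0, 2.1, 22.7]
gripper_width: -0.2
```

The force jumped at z 90.3, so the plunger is bottomed. Now I release it gently.

Emit:
servo_tool(
  plan=[
    {"x": 0,"y": 0,"z": -0.2,"wx": 0,"wy": 0,"wz": 0,"claw": 1},
    {"x": 0,"y": 0,"z": -0.25,"wx": 0,"wy": 0,"wz": 0,"claw": 1},
    {"x": 0,"y": 0,"z": -0.25,"wx": 0,"wy": 0,"wz": 0,"claw": 1},
    {"x": 0,"y": 0,"z": -0.25,"wx": 0,"wy": 0,"wz": 0,"claw": 1},
    {"x": 0,"y": 0,"z": -0.25,"wx": 0,"wy": 0,"wz": 0,"claw": 1},
    {"x": 0,"y": 0,"z": -0.25,"wx": 0,"wy": 0,"wz": 0,"claw": 1},
    {"x": 0,"y": 0,"z": -0.5,"wx": 0,"wy": 0,"wz": 0,"claw": 1},
    {"x": 0,"y": 0,"z": -1,"wx": 0,"wy": 0,"wz": 0,"claw": 1},
    {"x": 0,"y": 0,"z": -1,"wx": 0,"wy": 0,"wz": 0,"claw": 1},
    {"x": 1,"y": 0,"z": -1,"wx": 0,"wy": 0,"wz": 0,"claw": 0.4},
    {"x": 1,"y": 0,"z": -1,"wx": 0,"wy": 0,"wz": 0,"claw": -0.3},
    {"x": 1,"y": 0,"z": -0.5,"wx": 0,"wy": 0,"wz": 0,"claw": -0.3},
    {"x": 1,"y": 0,"z": 0,"wx": 0,"wy": 0,"wz": 0,"claw": -0.3},
    {"x": 1,"y": 0,"z": 0,"wx": 0,"wy": 0,"wz": 0,"claw": -0.3},
    {"x": 0.5,"y": 0,"z": 0,"wx": 0,"wy": 0,"wz": 0,"claw": -0.3},
    {"x": 0,"y": 0,"z": 0,"wx": 0,"wy": 0,"wz": 0,"claw": -0.3},
    {"x": 0,"y": 0,"z": 0,"wx": 0,"wy": 0,"wz": 0,"claw": -0.3},
  ],
)

```text
time: 7.15
tcp_pos: [505.4, -33.4, 216.1]
ee_rot: [-0.109, 0.994, -0.0, 0.0]
force: [0.4, 0.4, 1.4]
gripper_width: 51.8
```

```bash
cat > w.py <<'E'
from h import *
import sys
s=st()
im,d,p=grab('wrist');cv2.imwrite(f'pics/{sys.argv[1]}.png',im)
W=np.eye(4);W[:3,:3]=Ro.from_quat(s['ee_rot']).as_matrix();W[:3,3]=s['tcp_pos'];T=W@np.array(p['T_tool_cam'])
P=cloud(p,d,T);D=disp(P.reshape(-1,3)).reshape(P.shape);b,g,r=[im[...,i].astype(int) for i in range(3)]
val=d>0
for n,m in (('red',(r>g+60)&(r>b+60)&(D[...,2]>80)&(D[...,2]<125)),('green',(g>r+30)&(g>b+30)&(D[...,2]<40)),('blue',(b>r+40)&(b>g+20)&(D[...,2]<110)),
  ('filt z31-40',(abs(D[...,0]+58)<35)&(abs(D[...,1])<90)&(D[...,2]>31)&(D[...,2]<40)),('z28-33',(abs(D[...,0]+55)<30)&(abs(D[...,1])<90)&(D[...,2]>27.5)&(D[...,2]<33)&(D[...,0]>-85))):
    m=m&val
    k,l,S,c=cv2.connectedComponentsWithStats(m.astype(np.uint8))
    for i in range(1,k):
        if S[i,4]>150:
            Q=D[l==i];print(n,S[i,4],'px',c[i].round(),'med',np.median(Q,0).round(1),'lo',np.percentile(Q,1,0).round(1),'hi',np.percentile(Q,99,0).round(1))
E
python3 w.py wrist2
```

```text
t 7.15 tcp [505.4 -33.4 216.1] disp [-54.4  -1.  216.1] tool x,y,z in disp
 [[-1.     0.    -0.001]
 [ 0.     1.    -0.   ]
 [ 0.001 -0.    -1.   ]] F [0.4 0.4 1.4] w 51.801120406414825 j6 -2.0898627264098306
red 463 px [312. 367.] med [ 42.8  -2.4 114.2] lo [ 37.5 -16.6 108.9] hi [ 47.5  12.9 115.9]
green 4301 px [378. 204.] med [-57.8  54.5  20.5] lo [-86.2  27.1  18.7] hi [-27.7  82.   22.4]
blue 837 px [313. 208.] med [-57.2  -1.9  34.8] lo [-69.9 -14.5  33.1] hi [-44.3  11.4  36.4]
blue 753 px [313. 277.] med [ 1.1 -1.8 44.8] lo [-11.8 -14.3  43.3] hi [14.8 11.1 46.4]
filt z31-40 1427 px [314. 207.] med [-57.9  -1.2  34.7] lo [-74.3 -17.9  32.5] hi [-40.5  14.9  36.3]
```

View pics/wrist2.png

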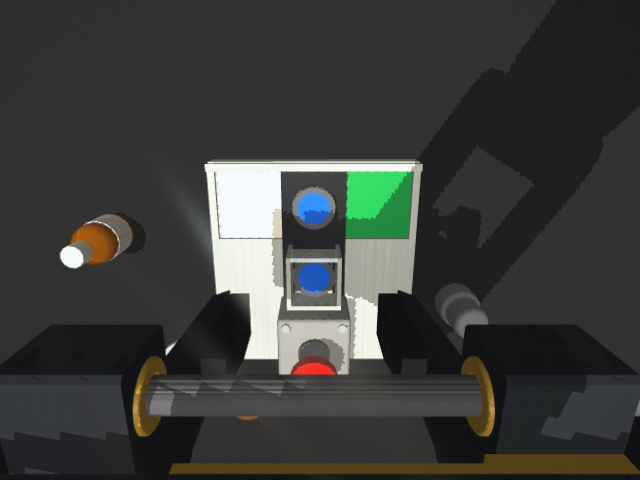

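The view shows one filter on the deck at (313,207), two left in the magazine at (313,277), the plunger up, and the green pocket on the right at (378,204). I'll straddle the filter with open fingers and push it toward tool +y.

Emit:
servo_tool(
  plan=[
    {"x": 0.15,"y": 0,"z": 1,"wx": 0,"wy": 0,"wz": 0,"claw": -0.3},
    {"x": 0,"y": 0,"z": 1,"wx": 0,"wy": 0,"wz": 0,"claw": -0.3},
    {"x": 0,"y": 0,"z": 1,"wx": 0,"wy": 0,"wz": 0,"claw": -0.3},
    {"x": 0,"y": 0,"z": 1,"wx": 0,"wy": 0,"wz": 0,"claw": -0.3},
    {"x": 0,"y": 0,"z": 1,"wx": 0,"wy": 0,"wz": 0,"claw": -0.3},
    {"x": 0,"y": 0,"z": 1,"wx": 0,"wy": 0,"wz": 0,"claw": -0.3},
    {"x": 0,"y": 0,"z": 1,"wx": 0,"wy": 0,"wz": 0,"claw": -0.3},
    {"x": 0,"y": 0,"z": 1,"wx": 0,"wy": 0,"wz": 0,"claw": -0.3},
    {"x": 0,"y": 0,"z": 0,"wx": 0,"wy": 0,"wz": 0,"claw": -0.3},
    {"x": 0,"y": 0,"z": 0,"wx": 0,"wy": 0,"wz": 0,"claw": -0.3},
  ],
)

```text
time: 8.03
tcp_pos: [501.9, -33.6, 54.7]
ee_rot: [-0.109, 0.994, 0.001, -0.001]
force: [0.1, 0.4, 0.7]
gripper_width: 57.4
```

```bash
python3 -c "
from h import *
st()"
```

```text
t 8.0333 tcp [501.9 -33.6  54.7] disp [-57.8  -0.4  54.7] tool x,y,z in disp
 [[-1.    -0.001  0.003]
 [-0.001  1.     0.002]
 [-0.003  0.002 -1.   ]] F [0.1 0.4 0.7] w 57.434380237723396 j6 -2.0930726340962784
```

Emit:
servo_tool(
  plan=[
    {"x": 0,"y": 0,"z": 0.5,"wx": 0,"wy": 0,"wz": 0,"claw": -0.3},
    {"x": 0,"y": 0,"z": 0.4,"wx": 0,"wy": 0,"wz": 0,"claw": -0.3},
    {"x": 0,"y": 0,"z": 0.3,"wx": 0,"wy": 0,"wz": 0,"claw": -0.3},
    {"x": 0,"y": 0,"z": 0.1,"wx": 0,"wy": 0,"wz": 0,"claw": -0.3},
    {"x": 0,"y": 0,"z": 0,"wx": 0,"wy": 0,"wz": 0,"claw": -0.3},
    {"x": 0,"y": 0,"z": 0,"wx": 0,"wy": 0,"wz": 0,"claw": -0.3},
  ],
)

```text
time: 8.53
tcp_pos: [502.3, -34.1, 29.9]
ee_rot: [-0.109, 0.994, -0.0, 0.0]
force: [-0.1, -0.1, -0.1]
gripper_width: 57.0
```

Emit:
servo_tool(
  plan=[
    {"x": 0,"y": 0,"z": 0.1,"wx": 0,"wy": 0,"wz": 0,"claw": -0.3},
    {"x": 0,"y": 0.2,"z": 0,"wx": 0,"wy": 0,"wz": 0,"claw": -0.3},
    {"x": 0,"y": 0.2,"z": 0,"wx": 0,"wy": 0,"wz": 0,"claw": -0.3},
    {"x": 0,"y": 0.15,"z": 0,"wx": 0,"wy": 0,"wz": 0,"claw": -0.3},
    {"x": 0,"y": 0.15,"z": 0,"wx": 0,"wy": 0,"wz": 0,"claw": -0.3},
    {"x": 0,"y": 0.15,"z": 0,"wx": 0,"wy": 0,"wz": 0,"claw": -0.3},
    {"x": 0,"y": 0.15,"z": 0,"wx": 0,"wy": 0,"wz": 0,"claw": -0.3},
    {"x": 0,"y": 0.15,"z": 0,"wx": 0,"wy": 0,"wz": 0,"claw": -0.3},
    {"x": 0,"y": 0.15,"z": 0,"wx": 0,"wy": 0,"wz": 0,"claw": -0.3},
    {"x": 0,"y": 0.15,"z": 0,"wx": 0,"wy": 0,"wz": 0,"claw": -0.3},
    {"x": 0,"y": 0.15,"z": 0,"wx": 0,"wy": 0,"wz": 0,"claw": -0.3},
    {"x": 0,"y": 0.15,"z": 0,"wx": 0,"wy": 0,"wz": 0,"claw": -0.3},
    {"x": 0,"y": 0.15,"z": 0,"wx": 0,"wy": 0,"wz": 0,"claw": -0.3},
    {"x": 0,"y": 0.15,"z": 0,"wx": 0,"wy": 0,"wz": 0,"claw": -0.3},
    {"x": 0,"y": 0,"z": 0,"wx": 0,"wy": 0,"wz": 0,"claw": -0.3},
    {"x": 0,"y": 0,"z": 0,"wx": 0,"wy": 0,"wz": 0,"claw": -0.3},
  ],
)

```text
time: 9.87
tcp_pos: [493.2, 6.3, 27.6]
ee_rot: [-0.109, 0.994, 0.0, -0.0]
force: [0.5, -0.9, 0.5]
gripper_width: 57.4
```

```bash
python3 w.py wrist3; python3 -c "
import cv2;from h import *
im,d,p=grab('side');cv2.imwrite('pics/side3.png',cv2.resize(im[210:390,200:440],None,fx=3.3,fy=3.3))"
```

```text
t 9.8667 tcp [493.2   6.3  27.6] disp [-57.7  40.4  27.6] tool x,y,z in disp
 [[-1.    -0.001  0.   ]
 [-0.001  1.     0.   ]
 [-0.     0.    -1.   ]] F [ 0.5 -0.9  0.5] w 57.377733439304194 j6 -2.0183644542539203
green 10265 px [355. 297.] med [-67.2  58.3  20.5] lo [-87.3  27.9  19.2] hi [-27.9  81.7  28.2]
blue 3389 px [292. 322.] med [-57.5  31.7  34. ] lo [-70.   19.4  31.1] hi [-44.3  44.3  36.8]
blue 1369 px [209. 453.] med [-20.4   1.9  58.8] lo [-23.5 -14.1  43.9] hi [ 4.5 13.7 61.8]
filt z31-40 5789 px [288. 320.] med [-58.7  30.3  34. ] lo [-74.9  14.9  31.1] hi [-40.5  45.9  37.3]
filt z31-40 604 px [400. 309.] med [-66.9  72.   35.6] lo [-68.8  68.5  31.2] hi [-49.5  82.2  39.9]
filt z31-40 577 px [227. 309.] med [-66.7   8.   35.7] lo [-68.7  -2.   31.1] hi [-48.8  11.6  39.8]
z28-33 2236 px [311. 312.] med [-61.   40.7  31.7] lo [-75.3  14.5  27.7] hi [-41.3  49.   33. ]
z28-33 296 px [231. 303.] med [-66.6   8.8  30.5] lo [-68.7  -0.8  27.6] hi [-49.2  11.6  33. ]
z28-33 280 px [396. 303.] med [-66.8  71.2  30.4] lo [-68.7  68.5  27.6] hi [-49.6  80.5  32.9]
```

View pics/side3.png

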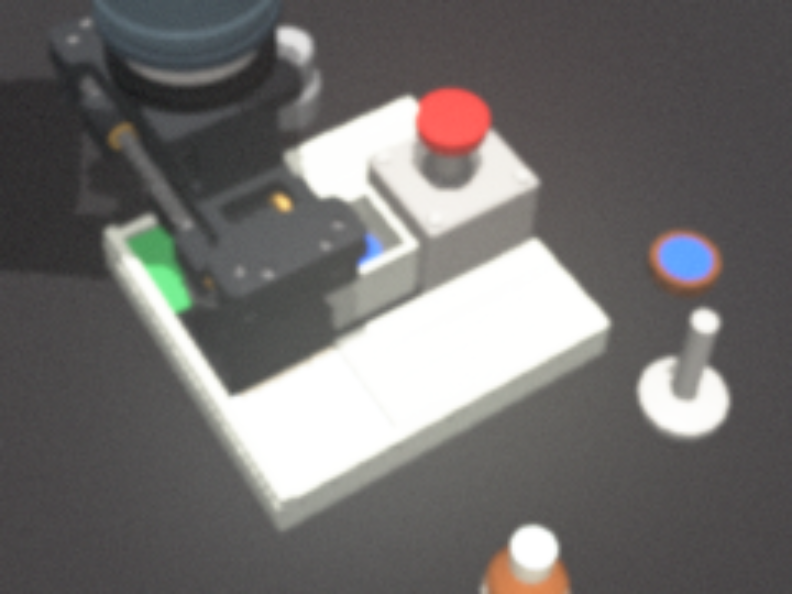

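The gripper hides most of the filter in this side view, but the depth shows it tipping over the step (z 31–37, centre y about 31). I continue slowly.

Emit:
servo_tool(
  plan=[
    {"x": 0,"y": 0.15,"z": 0,"wx": 0,"wy": 0,"wz": 0,"claw": -0.3},
    {"x": 0,"y": 0.15,"z": 0,"wx": 0,"wy": 0,"wz": 0,"claw": -0.3},
    {"x": 0,"y": 0.15,"z": 0,"wx": 0,"wy": 0,"wz": 0,"claw": -0.3},
    {"x": 0,"y": 0.15,"z": 0,"wx": 0,"wy": 0,"wz": 0,"claw": -0.3},
    {"x": 0,"y": 0.15,"z": 0,"wx": 0,"wy": 0,"wz": 0,"claw": -0.3},
    {"x": 0,"y": 0.15,"z": 0,"wx": 0,"wy": 0,"wz": 0,"claw": -0.3},
    {"x": 0,"y": 0.15,"z": 0,"wx": 0,"wy": 0,"wz": 0,"claw": -0.3},
    {"x": 0,"y": 0.15,"z": 0,"wx": 0,"wy": 0,"wz": 0,"claw": -0.3},
    {"x": 0,"y": 0,"z": 0,"wx": 0,"wy": 0,"wz": 0,"claw": -0.3},
    {"x": 0,"y": 0,"z": 0,"wx": 0,"wy": 0,"wz": 0,"claw": -0.3},
  ],
)

```text
time: 10.8
tcp_pos: [488.0, 29.7, 27.7]
ee_rot: [-0.109, 0.994, -0.0, -0.0]
force: [-0.1, 0.4, -0.5]
gripper_width: 57.6
```

```bash
python3 w.py wrist4
```

```text
t 10.8 tcp [488.   29.7  27.7] disp [-57.7  64.4  27.7] tool x,y,z in disp
 [[-1.    -0.001  0.   ]
 [-0.001  1.     0.   ]
 [-0.     0.    -1.   ]] F [-0.1  0.4 -0.5] w 57.59884757350519 j6 -1.9725254508541012
green 8838 px [300. 297.] med [-69.1  62.9  20.5] lo [-84.7  27.2  19.2] hi [-27.8  82.3  22. ]
blue 3285 px [288. 318.] med [-57.6  53.9  30.8] lo [-70.   41.3  29.5] hi [-44.5  66.6  32.1]
filt z31-40 592 px [227. 309.] med [-66.6  32.   35.7] lo [-68.6  21.9  31.1] hi [-49.1  35.6  39.9]
filt z31-40 502 px [278. 319.] med [-58.1  50.2  31.3] lo [-68.5  41.1  31. ] hi [-45.   61.4  32.3]
filt z31-40 203 px [306. 322.] med [-56.4  60.7  31.3] lo [-65.4  57.8  31. ] hi [-46.4  64.7  32.3]
z28-33 6206 px [286. 315.] med [-59.   53.4  30.7] lo [-74.8  27.8  28. ] hi [-40.7  70.7  32.3]
```

It's flat: top at z 30.8 (31 expected), centre within 1 mm of the pocket centre. I back the pad off 5 mm, then lift.

Emit:
servo_tool(
  plan=[
    {"x": 0,"y": -0.25,"z": 0,"wx": 0,"wy": 0,"wz": 0,"claw": -0.3},
    {"x": 0,"y": 0,"z": 0,"wx": 0,"wy": 0,"wz": 0,"claw": -0.3},
    {"x": 0,"y": 0,"z": -0.4,"wx": 0,"wy": 0,"wz": 0,"claw": -0.3},
    {"x": 0,"y": 0,"z": -1,"wx": 0,"wy": 0,"wz": 0,"claw": -0.3},
    {"x": 0,"y": 0,"z": -1,"wx": 0,"wy": 0,"wz": 0,"claw": -0.3},
    {"x": 0,"y": 0,"z": -1,"wx": 0,"wy": 0,"wz": 0,"claw": -0.3},
    {"x": 0,"y": 0,"z": -1,"wx": 0,"wy": 0,"wz": 0,"claw": -0.3},
    {"x": 0,"y": 0,"z": -1,"wx": 0,"wy": 0,"wz": 0,"claw": -0.3},
    {"x": 0,"y": 0,"z": -1,"wx": 0,"wy": 0,"wz": 0,"claw": -0.3},
    {"x": 0,"y": 0,"z": -1,"wx": 0,"wy": 0,"wz": 0,"claw": -0.3},
    {"x": 0,"y": 0,"z": -1,"wx": 0,"wy": 0,"wz": 0,"claw": -0.3},
    {"x": 0,"y": 0,"z": -1,"wx": 0,"wy": 0,"wz": 0,"claw": -0.3},
    {"x": 0,"y": 0,"z": -1,"wx": 0,"wy": 0,"wz": 0,"claw": -0.3},
    {"x": 0,"y": 0,"z": 0,"wx": 0,"wy": 0,"wz": 0,"claw": -0.3},
    {"x": 0,"y": 0,"z": 0,"wx": 0,"wy": 0,"wz": 0,"claw": -0.3},
  ],
)

```text
time: 12.1
tcp_pos: [489.8, 24.4, 237.0]
ee_rot: [-0.109, 0.994, -0.0, 0.001]
force: [-0.8, -0.4, 0.2]
gripper_width: 57.2
```

```bash
python3 w.py wrist5; python3 -c "
from h import *
grab('scene');grab('side')"; python3 m.py | grep -E 'comp|red z|scene|side'
```

```text
t 12.1 tcp [489.8  24.4 237. ] disp [-57.1  58.8 237. ] tool x,y,z in disp
 [[-1.    -0.    -0.003]
 [-0.     1.    -0.001]
 [ 0.003 -0.001 -1.   ]] F [-0.8 -0.4  0.2] w 57.21725847699511 j6 -1.9822011311647816
red 656 px [246. 361.] med [ 50.1   6.  114.4] lo [ 38.3  -7.  107.9] hi [ 60.2  15.9 115.9]
green 2580 px [310. 201.] med [-60.7  55.7  20.6] lo [-85.6  26.6  18.6] hi [-27.4  82.2  23.3]
blue 723 px [309. 204.] med [-57.3  54.   30.8] lo [-70.   40.6  29.3] hi [-44.4  66.6  32.5]
blue 687 px [248. 271.] med [ 1.5 -1.5 44.9] lo [-11.4 -14.4  43.3] hi [14.8 11.6 46.3]
filt z31-40 187 px [304. 207.] med [-55.9  49.6  31.5] lo [-65.9  37.9  31. ] hi [-42.6  62.2  32.8]
z28-33 1238 px [309. 204.] med [-57.6  54.   30.7] lo [-74.5  37.   28.7] hi [-40.4  70.3  32.3]
scene cap bgr [128 141 247] green bgr [234 173 144]
scene green [332.82129278 254.50570342] [315 243  35  21 263] red [283.58631922 242.94136808] [273 235  23  17 307]
 red z pct [107.32664192 114.72570527 116.76749015] [617.58646404  -4.69166586 114.55624704]
  comp [ 270    0  133  147 8507] [335.  68.] mean [507.  3
[... 2044 characters left out ...]
190.13113403320312, 183.5928497314453), 12.64251708984375)
  comp [397 280  21  19 286] [407. 289.] mean [730. -57.   9.] min [712. -74.   6.] max [748. -38.  12.] ((730.2909545898438, -56.030452728271484), (36.49492645263672, 34.895118713378906), 57.09844207763672)
  comp [393 304  27  38 597] [407. 326.] mean [ 689. -132.   23.] min [ 669. -150.    6.] max [ 712. -108.   72.] ((690.0422973632812, -130.0936279296875), (41.00331115722656, 42.29298400878906), 50.85588073730469)
  comp [345 370  27  41 829] [358. 391.] mean [ 564. -216.   46.] min [ 550. -227.    6.] max [ 586. -191.   77.] ((567.4334716796875, -210.79446411132812), (32.091732025146484, 36.091331481933594), 51.646270751953125)
```

View pics/wrist5.png

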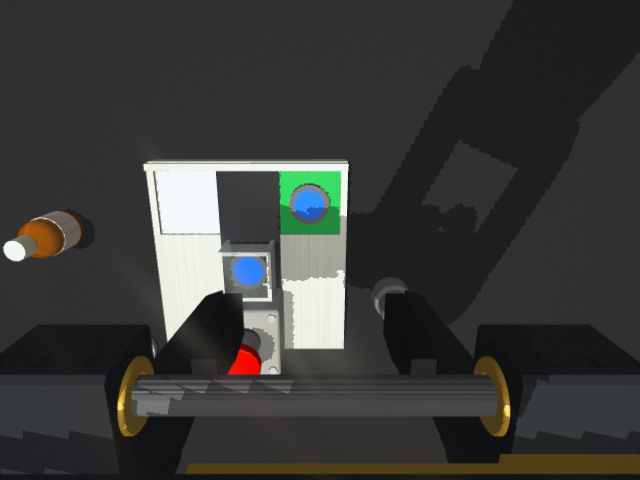

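The filter at (309,204) lies flat inside the green pocket, with green visible all round. Two filters remain in the magazine at (248,271), and no bystander has moved.

```bash
python3 -c "
from workcell import env
print(env.sign_off())"
```

```text
the job is handed in; nothing more can be done
None
```

The job is done and handed in at about 12 s of the 40 s allowed. I pressed the plunger once until it bottomed (tip at z 90.3 mm, force rising to about 23 N) and let it come back up. Then I pushed the ejected filter across the deck between the open fingers, without lifting it, into the green pocket.

- **Filter:** it lies flat with its top at z 30.8 mm (31 expected) and its centre about 1 mm from the middle of the pocket. Green is visible all round it.
- **Magazine and plunger:** the remaining stack tops out at z 44.9 mm, which matches two filters, and the plunger cap is back up at about 114.5 mm.
- **Surroundings:** the bottle, eyepiece, post and brown-rimmed filter measure the same as before to within about 1–2 mm. The arm is clear, with the fingertips at z 237 mm.
- **Disagreement:** the wrist camera placed the dispenser about 1.5 mm off in y from the fixed cameras, within the stated calibration. No check failed.

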